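# Damp check beside the kitchen sink with a ball-head moisture meter

## Robot

A 6-joint arm with a two-finger parallel gripper is mounted at the origin on the work surface. World frame = base frame: x ahead of the robot, y to its left, z up, the work surface at z = 0. Lengths are in mm, angles in rad, forces in N, time in s.
With the tool pointing down it reaches from about 350 to 775 mm from the base axis. Payload 7.3 kg.
Tool frame: the origin (TCP) lies on the mounting face of the last link; the fingertips stand 178 mm ahead of it and the grasp point (between the pads) lies 159 mm ahead of it; z points along the fingers, y is the line along which they close (so a half turn about z gives the same grasp; the last joint's range is limited). The gripper opens to 92 mm and grips with 3 to 60 N. Pads are 19 mm wide; open, the fingers measure 130 mm over their backs; the gripper's body (75 mm by 190 mm) begins 47 mm behind the grasp point.
Start: joints at [-1.401, 0.342, 1.524, -0, 1.275, -0.146], TCP at [163.073, -499.034, 404.741] pointing down, gripper open.
Joint ranges: [-2.53, 2.53], [-0.77, 2.02], [0.04, 2.7], [-1, 4.14], [0.28, 2.66], [-3.11, 3.11]. Speed limits (rad/s): [2.57, 2.57, 3.14, 3.14, 3.14, 3.14].

## Interface

Orientations are given as [roll, pitch, yaw] about the fixed x, y, z axes, in that order (R = Rz(yaw) Ry(pitch) Rx(roll)).
In Python, from plant import bot gives the robot as it stands.
- The arm moves only by the shell command python3 shift.py, which reads ROWS from standard input. ROWS is a JSON object with one list for each field, all of the same length, 1 to 5, a row being the entries at one place: aperture (the finger opening in mm), dx, dy, dz (the shift in mm), turn (a turn about the tool's z in rad); each row is the pose to reach, as a shift and turn from the pose commanded when the command began, along the tool's axes at that moment; what a row does not reach only later rows make up. A row lasts 1/8 s, in which the tool goes at most 62.5 mm and 0.188 rad, less where a joint would pass 70% of its speed; a pose out of reach is approached as far as the arm can. The fingers move at their own pace and stop on an object; the grip force is fixed at half the most. Time passes only in rows, so rows that do not move let the fingers close. It prints the time, the measured TCP pose, the force, the opening and the grip force at its end. Input that does not fit is refused with a message, and nothing moves.
- bot.get_obs(): the state, without advancing time (a new reading comes with each control period).
- bot.capture(name): name is "side" or "top" or "wrist"; returns a dict with "color" (384x512x3 uint8, red, green, blue), "K" (3x3 intrinsics, pixels), "k1" (the pictures are not rectified: a ray, as slopes to the right and down, at radius r is drawn at 1 + k1 r^2 times it, then the intrinsics apply), "R" (3x3) and "t" (3): a world point X has camera coordinates R X + t. Camera axes: x right, y down, z forward; pixel columns grow to the right and rows downward; lengths in mm; the calibration is good to about 2 mm. A picture is of the moment at which its call begins. There is no depth.
- bot.close_job(): hands the job in; it is judged then, once.
The state is a dict: "time": time; "joint_positions": joint angles; "dq": joint speeds; "tau": joint torques, N m; "tool_pos": TCP position; "tcp_rot": TCP orientation; "contact_force": force on the tool from outside, world axes, zero at the start; "moment": the same for the moment, N m; "grip_width": finger opening in mm; "finger_force": force on a finger pad.
Only numpy, scipy, OpenCV 4.12 (cv2) and the standard library are available. Lean on these libraries where they do the work, as an engineer would, in place of code of your own. Each camera call takes 0.05 s, during which the arm holds its last target. There are 200 camera calls.

## Task

The tap has been left dripping on the worktop: swing its spout back over the sink bowl, then lift the yellow moisture meter out of its charging cradle and take a reading in the middle of the orange ring stuck on the worktop. Set the meter's ball gently down inside the ring and hold the meter upright, square to the worktop, pressing lightly with about 5 N; finish while still holding it there for the reading. Leave the mug, the soap bottle and the bowl alone.

Things in the scene. Friction and masses are not known exactly. Their poses are not given: they have to be found in the camera images.
- spout (a joint): swivel angle of the tap's spout (rad). 0: the spout points straight at the robot (-x); positive: swung to +y, over the worktop; negative: to -y, over the bowl (outlet over the bowl from 0 to the stop at -1.25; other stop +1.4). Starts between 0.7 and 1.15; stays where it is left; a push of about 2 N at the outlet turns it.
- spout_push (a point): a point on the centre line of the spout's level outer part, 165 mm from the swivel axis, 164 mm above the worktop: a steel tube of 22 mm diameter. It moves and turns with the spout: its own -x points along the spout to the outlet.
- spout_outlet (a point): the centre of the spout outlet's underside, 200 mm from the swivel axis and 127 mm above the worktop
- bowl_center (a point): the centre of the sink bowl's opening at worktop height. The steel bowl is 300 mm (x) by 380 mm (y) and 150 mm deep, let into the worktop.
- mark: the test spot: a flat orange paper ring stuck on the worktop (z = 0), 50 mm outside and 24 mm inside diameter; origin at its centre, on the worktop. It has no thickness to feel.
- meter: ball-head moisture meter, loose, about 0.19 kg, no spring in it; stands upright in its cradle, ball down. Origin at the ball's lowest point; z runs up along the meter, top at z = 188 mm. Steel ball 20 mm across, black neck 13 mm thick up to z = 36 mm, then a yellow box-shaped body 30 mm (x) by 38 mm (y). The display is on its -x face.
- meter_grip (a point): the point on the meter's axis, 163 mm above the lowest point of its ball (25 mm below its top), where to hold it from above; orientation as the meter.
- cradle: black charging cradle, fixed, base 90 mm (x) by 76 mm (y), 74 mm high; origin at the centre of its underside, on the worktop; same yaw as the meter. The meter's body stands 28 mm deep in its well, 2 mm play to each side; the ball hangs 10 mm above the worktop's height. Raise the meter 75 mm to be clear.
- mug: blue mug to be left alone, 80 mm across, 92 mm high, handle to its +y; origin at the centre of its underside
- soap: blue bottle of washing-up soap to be left alone, 60 mm across, 190 mm high; origin at the centre of its underside
- bowl: small brown earthenware bowl to be left alone, 96 mm across, 50 mm high; origin at the centre of its underside
- tap_axis (a point): the point on the tap's vertical swivel axis at worktop height. The tap's body, 47 mm across and 166 mm high, stands there on the ledge behind the bowl; the lever on top points away from the robot (+x) and rises to 192 mm.

How it is judged:
By the outcome, as a careful person would: the job done as asked, in the order asked, and still so for the second after the job is handed in, while the arm keeps its last pose, push and grip.
It also fails if it takes over 64 s, if anything falls off the work surface, if the arm or the gripper's body presses on something with over 40 N, if the wrist force passes 120 N, or if a joint passes its speed limit or range.

## Working session

There is one attempt and no reset: what is moved stays moved. The work goes in short steps, Python scripts to look and compute and a shell command to move; the robot and the scene stay as the last step left them, time stands still between calls to the robot, and variables do not carry over. Pictures are saved under pics/ and viewed, at most 10 in all, crops included, and the job is handed in when it is done.

```bash
ls; mkdir -p pics; python3 - <<'E'
from plant import bot
import cv2
for n in("top","side"):
    c=bot.capture(n);cv2.imwrite(f"pics/{n}0.png",c["color"][:,:,::-1]);print(n,c["K"].tolist(),c["k1"],c["R"].tolist(),c["t"])
o=bot.get_obs();print(o)
E
```

```text
pics
plant.py
shift.py
top [[496.6694423545862, 0.0, 248.7132801572484], [0.0, 496.6694423545862, 187.6557925847979], [0.0, 0.0, 1.0]] -0.15076079045318294 [[0.006705737436730229, -0.9999561227778798, -0.006541070589665205], [-0.9932144628577069, -0.005900766164724582, -0.11614737073625989], [0.11610367718425889, 0.007275539684352572, -0.9932104523546835]] [  65.77589833  557.87413841 1172.23753995]
side [[482.9214733105212, 0.0, 247.7112622657043], [0.0, 482.9214733105212, 193.93531012517792], [0.0, 0.0, 1.0]] -0.1301862024671506 [[-0.795952481456175, -0.6053293600667435, 0.006001091979301226], [-0.3820174987908676, 0.4945784697518274, -0.7806758404584518], [0.469597996036319, -0.6236733945737365, -0.6249073683511386]] [ 494.10692818  266.23621608 1090.1106195 ]
{'time': 0.1, 'joint_positions': array([-1.40102778e+00,  3.42671606e-01,  1.52488617e+00,  2.46797936e-06,
        1.27542717e+00, -1.45948282e-01]), 'dq': array([-9.87101087e-04, -2.93272059e-03, -2.00269970e-03,  2.73959890e-04,
        2.53785813e-05, -1.21916241e-03]), 'tau': array([ 7.39341267e-04, -4.32005489e+01, -2.44695157e+01,  7.18560931e-02,
        5.26295824e-02, -4.97300948e-05]), 'tool_pos': array([ 163.03989821, -498.92618818,  404.11699255]), 'tcp_rot': array([-3.14021551e+00, -2.04817062e-04,  3.15715969e-01]), 'contact_force': array([-0.89067182, -0.24927882,  0.59542612]), 'moment': array([ 0.01210231, -0.07315131,  0.01646989]), 'finger_force': 0.0, 'grip_width': 92.07597952463284}
```

View pics/top0.png

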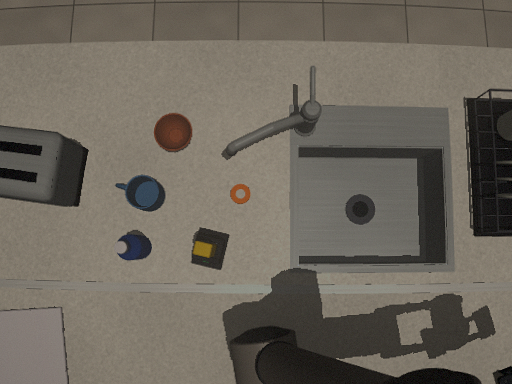

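View pics/side0.png

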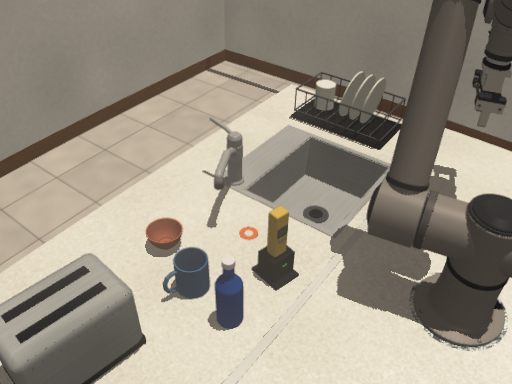

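The top view shows the spout running from the tap (308,112) to its outlet (228,154). The ring is at (240,194), the meter in its cradle at (204,248), and the soap at (130,246). In the side view the meter is at (278,230) and the ring at (249,233).

```bash
cat > h.py <<'E'
import numpy as np, cv2
from plant import bot
def und(c,uv):
    K=c["K"];d=np.array([c["k1"],0,0,0,0.])
    return cv2.undistortPoints(np.array(uv,float).reshape(-1,1,2),K,d,None,None,None).reshape(-1,2) if 0 else _und(c,uv)
def _und(c,uv):
    K=c["K"];uv=np.array(uv,float).reshape(-1,2)
    return cv2.undistortPoints(uv.reshape(-1,1,2),K,np.array([c["k1"],0,0,0.])).reshape(-1,2)
def plane(c,uv,z):
    n=_und(c,uv);R=np.array(c["R"]);t=np.array(c["t"])
    d=np.c_[n,np.ones(len(n))]@R;o=-R.T@t
    return o+d*((z-o[2])/d[:,2])[:,None]
def proj(c,X):
    R=np.array(c["R"]);rv=cv2.Rodrigues(R)[0]
    return cv2.projectPoints(np.array(X,float).reshape(-1,1,3),rv,np.array(c["t"],float),c["K"],np.array([c["k1"],0,0,0.]))[0].reshape(-1,2)
def blob(c,lo,hi,box=None):
    m=cv2.inRange(cv2.cvtColor(c["color"],cv2.COLOR_RGB2HSV),lo,hi)
    if box: 
        k=np.zeros_like(m);x0,y0,x1,y1=box;k[y0:y1,x0:x1]=255;m&=k
    n,l,s,ce=cv2.connectedComponentsWithStats(m)
    i=1+np.argmax(s[1:,4]);return (l==i).astype(np.uint8),s[i],ce[i]
YEL=((20,120,60),(35,255,255));ORA=((5,150,100),(17,255,255))
E
python3 - <<'E'
from h import *
t=bot.capture("top");s=bot.capture("side")
for c,n in((t,"top"),(s,"side")):
    print(n,"cam",-np.array(c["R"]).T@c["t"])
    m,st,ce=blob(c,*ORA,box=(200,160,280,250));k=cv2.findContours(m,0,1)[0][0]
    e=cv2.fitEllipse(k);print("ring",e,plane(c,e[0],0))
    m,st,ce=blob(c,*YEL);k=cv2.findContours(m,0,1)[0][0];q=cv2.boxPoints(cv2.minAreaRect(k));print("yel",st,ce,q.tolist());
    if n=="top":print(plane(c,q,188))
print("soap cap",plane(t,[(122,248)],190),plane(s,[(229,263)],190))
print("outlet top z175",plane(t,[(228,154)],150),"axis",plane(t,[(308,112)],166))
a=cv2.resize(t["color"][80:280,100:340],(768,640)[0:2] if 0 else (720,600),interpolation=cv2.INTER_CUBIC)
cv2.imwrite("pics/topc.png",a[:,:,::-1])
E
```

```text
top cam [ 417.5464979    60.53623637 1229.50443649]
ring ((239.99598693847656, 193.4327850341797), (18.62139320373535, 18.971506118774414), 167.72251892089844) [[546.66394988  91.14728674   0.        ]]
yel [193 241  23  17 289] [203.47058824 248.97577855] [[191.6470947265625, 253.41180419921875], [195.11767578125, 239.52944946289062], [216.058837890625, 244.76473999023438], [212.5882568359375, 258.6470947265625]]
[[400.20320156 186.52381365 188.        ]
 [429.24716054 179.68258957 188.        ]
 [418.74055684 135.59725576 188.        ]
 [389.78287571 142.50859762 188.        ]]
side cam [-16.92123343 847.29572082 886.09715907]
ring ((248.3599090576172, 232.839599609375), (10.74418830871582, 16.831100463867188), 91.79521179199219) [[546.96848145  94.18713015   0.        ]]
yel [270 206  19  26 299] [279.29765886 216.8361204 ] [[264.19464111328125, 215.56378173828125], [281.84564208984375, 203.20806884765625], [292.9798583984375, 219.11410522460938], [275.328857421875, 231.46981811523438]]
soap cap [[409.475208   334.26125027 190.        ]] [[404.01325277 347.52552493 190.        ]]
outlet top z175 [[618.30175906 114.69255581 150.        ]] axis [[710.68012434 -61.33777844 166.        ]]
```

View pics/topc.png

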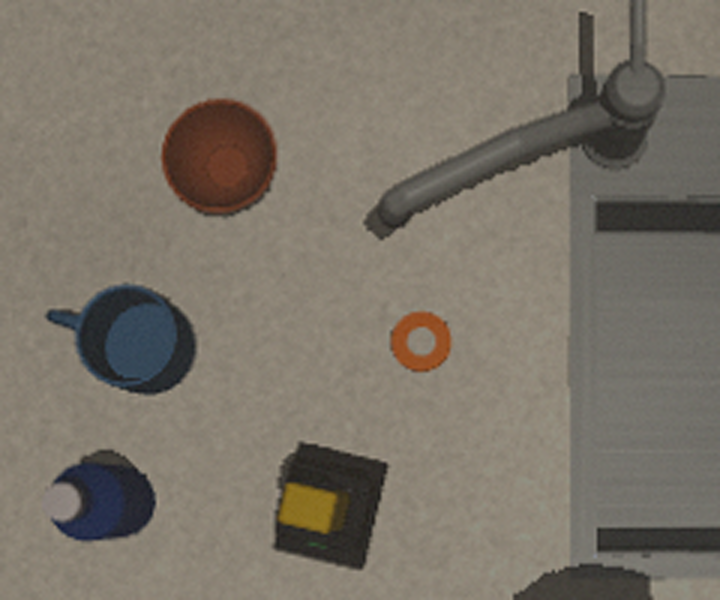

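The crop shows the meter top centred at crop (308,508), with yaw about -0.22. The spout runs from the axis at (632,92) to the outlet at (380,225). The ring is at (421,341).

From this the spout angle is about 1.09, with its axis near (710,-61). I'll go over the tap, closed and high, to a point behind the spout at (680,112).

```bash
cat >> h.py <<'E'
from scipy.spatial.transform import Rotation as Ro
def go(x,y,z,yaw):
    "print dx,dy,dz,turn to bring TCP to x,y,z (tool down) with yaw"
    o=bot.get_obs();R=Ro.from_euler("xyz",o["tcp_rot"])
    d=R.inv().apply(np.array([x,y,z])-o["tool_pos"]);tu=(o["tcp_rot"][2]-yaw+np.pi)%(2*np.pi)-np.pi
    print("go",(x,y,z),d.round(1),"turn",round(tu,3))
E
echo '{"aperture":[0, 0, 0, 0, 0], "dx":[681, 681, 681, 681, 681], "dy":[-420, -420, -420, -420, -420], "dz":[0, 0, 0, 0, 0], "turn":[0.53, 0.53, 0.53, 0.53, 0.53]}' | python3 shift.py; python3 -c "
from h import *
go(680,112,404,-.22)"
```

```text
time: 0.82
tool_pos: [358.1, -269.0, 404.8]
tcp_rot: [3.141, -0.0, -0.215]
contact_force: [0.1, -0.2, 0.7]
grip_width: 46.3
finger_force: 0.0
go (680, 112, 404) [ 233.2 -440.9    0.8] turn 0.005
```

```bash
echo '{"aperture":[0, 0, 0, 0, 0], "dx":[233, 233, 233, 233, 233], "dy":[-441, -441, -441, -441, -441], "dz":[0, 0, 0, 0, 0], "turn":[0, 0, 0, 0, 0]}' | python3 shift.py; python3 -c "
from h import *
go(680,112,404,-.22)"
```

```text
time: 1.45
tool_pos: [559.6, -29.8, 404.7]
tcp_rot: [3.141, -0.0, -0.214]
contact_force: [0.2, -1.2, 0.2]
grip_width: 1.0
finger_force: 0.0
go (680, 112, 404) [  87.5 -164.1    0.6] turn 0.006
```

```bash
echo '{"aperture":[0, 0, 0, 0, 0], "dx":[87, 87, 87, 87, 87], "dy":[-164, -164, -164, -164, -164], "dz":[0, 0, 0, 0, 0], "turn":[0, 0, 0, 0, 0]}' | python3 shift.py; python3 - <<'E'
from h import *
for n in ("top","side"):
    cv2.imwrite(f"pics/{n}1.png",bot.capture(n)["color"][:,:,::-1])
t=bot.capture("side");print(proj(t,[(680,112,226),(680,112,140),(634,85,164)]))
go(680,112,318,-.22)
E
```

```text
time: 2.08
tool_pos: [678.3, 110.0, 404.0]
tcp_rot: [3.141, 0.001, -0.214]
contact_force: [0.2, -0.5, 0.8]
grip_width: 0.6
finger_force: 0.0
[[202.04750633 147.87183695]
 [203.76084203 175.6623533 ]
 [223.82409874 169.67266737]]
go (680, 112, 318) [ 1.3 -3.6 87.4] turn 0.004
```

View pics/side1.png

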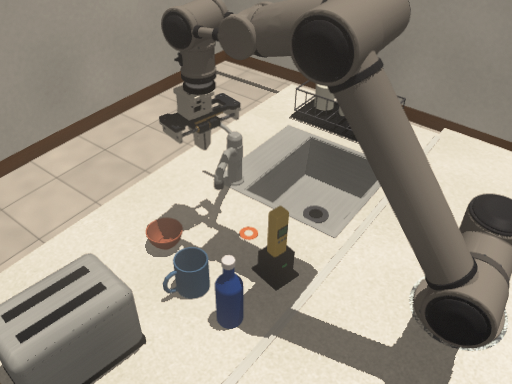

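```bash
echo '{"aperture":[0, 0, 0], "dx":[1, 1, 1], "dy":[-4, -4, -4], "dz":[87, 87, 87], "turn":[0, 0, 0]}' | python3 shift.py; python3 - <<'E'
from h import *
for th in (1.05,.9,.75,.58,.4):
    p=np.array([710,-61])+165*np.array([-np.cos(th),np.sin(th)])+27*np.array([np.sin(th),np.cos(th)]);go(*p.round(1),318,-.22)
E
```

```text
time: 2.6
tool_pos: [679.6, 112.7, 316.2]
tcp_rot: [3.14, 0.004, -0.216]
contact_force: [0.4, -0.0, 0.7]
grip_width: 0.3
finger_force: 0.0
go (np.float64(651.3), np.float64(95.6), 318) [-24.   22.8  -1.7] turn 0.004
go (np.float64(628.6), np.float64(85.0), 318) [-43.9  38.   -1.6] turn 0.004
go (np.float64(607.7), np.float64(71.2), 318) [-61.3  55.9  -1.5] turn 0.004
go (np.float64(586.8), np.float64(52.0), 318) [-77.7  79.1  -1.4] turn 0.004
go (np.float64(568.5), np.float64(28.1), 318) [-90.4 106.4  -1.3] turn 0.004
```

```bash
echo '{"aperture":[0, 0, 0, 0, 0], "dx":[-24, -44, -61, -78, -90], "dy":[23, 38, 56, 79, 106], "dz":[0, 0, 0, 0, 0], "turn":[0, 0, 0, 0, 0]}' | python3 shift.py; python3 - <<'E'
from h import *
cv2.imwrite("pics/top2.png",bot.capture("top")["color"][:,:,::-1])
for th in (.2,.0,-.2,-.4,-.6):
    p=np.array([710,-61])+165*np.array([-np.cos(th),np.sin(th)])+27*np.array([np.sin(th),np.cos(th)]);go(*p.round(1),318,-.22)
E
```

```text
time: 3.22
tool_pos: [569.7, 28.6, 320.9]
tcp_rot: [-3.14, -0.006, -0.214]
contact_force: [1.4, 1.4, 1.8]
grip_width: 0.4
finger_force: 0.9
go (np.float64(553.7), np.float64(-1.8), 318) [-8.1 30.4  2.7] turn 0.004
go (np.float64(545.0), np.float64(-34.0), 318) [-9.7 63.7  2.7] turn 0.004
go (np.float64(542.9), np.float64(-67.3), 318) [-4.6 96.7  2.8] turn 0.004
go (np.float64(547.5), np.float64(-100.4), 318) [  6.9 128.1   2.8] turn 0.004
go (np.float64(558.6), np.float64(-131.9), 318) [ 24.5 156.5   2.9] turn 0.004
```

View pics/top2.png

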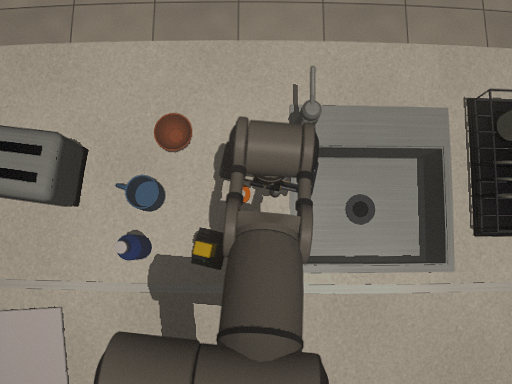

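The arm hides most of the spout in this view, but its end shows at about (270,187) with the finger against it. It's moving, so I'll carry on.

```bash
echo '{"aperture":[0, 0, 0, 0, 0], "dx":[-8, -10, -5, 7, 24], "dy":[30, 64, 97, 128, 156], "dz":[0, 0, 0, 0, 0], "turn":[0, 0, 0, 0, 0]}' | python3 shift.py; python3 - <<'E'
from h import *
o=bot.get_obs();print(o["contact_force"])
R=Ro.from_euler("xyz",o["tcp_rot"]);print(R.inv().apply([0,40,0]))
E
```

```text
time: 3.9
tool_pos: [560.3, -129.3, 320.3]
tcp_rot: [-3.141, -0.003, -0.215]
contact_force: [0.0, 2.4, -0.2]
grip_width: 0.6
finger_force: 1.0
[ 0.01672048  2.35020746 -0.21614672]
[-8.54261770e+00 -3.90771453e+01 -2.00079397e-02]
```

```bash
echo '{"aperture":[0, 0, 92, 92], "dx":[-9, -9, -9, -9], "dy":[-39, -39, -39, -39], "dz":[0, -50, -105, -105], "turn":[0, 0, 0, 0]}' | python3 shift.py; python3 - <<'E'
from h import *
t=bot.capture("top");print("meter top",plane(t,[(202.3,248.8)],198))
s=bot.capture("side")
m,st,ce=blob(s,*YEL);k=cv2.findContours(m,0,1)[0][0];print(st,ce)
cv2.imwrite("pics/mix.png",np.hstack([cv2.resize(t["color"][60:280,170:340],(340,440)),cv2.resize(s["color"][100:300,190:350],(352,440))])[:,:,::-1])
go(400,150,424,-.22)
E
```

```text
time: 4.4
tool_pos: [560.0, -88.4, 429.9]
tcp_rot: [3.14, -0.014, -0.215]
contact_force: [0.2, -0.3, -1.2]
grip_width: 16.4
finger_force: 0.0
meter top [[410.12631535 163.31466897 198.        ]]
[267 206  22  51 729] [276.9122085  230.45404664]
go (400, 150, 424) [-2.064e+02 -1.988e+02 -2.000e-01] turn 0.005
```

View pics/mix.png

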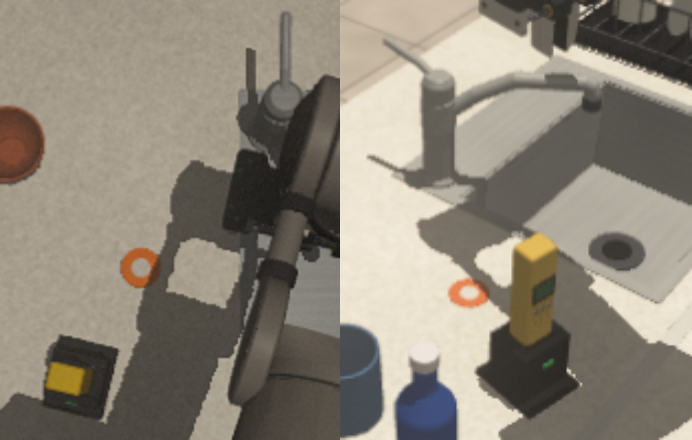

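The spout's outlet now hangs over the bowl (side inset at (590,100)). The meter stands in its cradle, with its top face at about (535,250) in the inset. Next I'll go above the meter.

```bash
python3 -c "
from h import *
s=bot.capture('side');print(plane(s,[(278.4,213.4)],198))
go(408,162,424,-.225)"

```

```text
[[406.38556668 173.66811227 198.        ]]
go (408, 162, 424) [-201.1 -212.3   -1. ] turn 0.01
```

```bash
echo '{"aperture":[92, 92, 92, 92, 92], "dx":[-201, -201, -201, -201, -201], "dy":[-216, -216, -216, -216, -216], "dz":[-6, -6, -6, -6, -6], "turn":[0.01, 0.01, 0.01, 0.01, 0.01]}' | python3 shift.py;echo '{"aperture":[92, 92], "dx":[0, 0], "dy":[0, 0], "dz":[0, 0], "turn":[0, 0]}' | python3 shift.py; python3 - <<'E'
from h import *
w=bot.capture("wrist");cv2.imwrite("pics/w1.png",w["color"][:,:,::-1])
o=bot.get_obs();p=o["tool_pos"];print(p,o["tcp_rot"],"wcam",-np.array(w["R"]).T@w["t"])
print(proj(w,[(p[0],p[1],198),(408,164,198)]))
E
```

```text
time: 5.18
tool_pos: [407.4, 167.2, 427.9]
tcp_rot: [3.141, 0.002, -0.224]
contact_force: [0.7, 0.3, 0.6]
grip_width: 77.7
finger_force: 0.0
time: 5.42
tool_pos: [409.3, 165.4, 428.2]
tcp_rot: [3.141, 0.001, -0.224]
contact_force: [1.0, -0.8, -0.1]
grip_width: 91.6
finger_force: 0.0
[409.57880351 165.00126657 428.21858337] [ 3.14072548e+00  7.40067618e-04 -2.25002496e-01] wcam [482.78062486 149.71694686 408.55579219]
[[257.77643834 204.16048943]
 [259.40627001 205.68720959]]
```

View pics/w1.png

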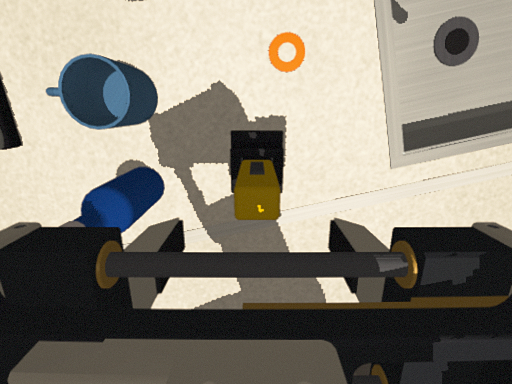

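The wrist view puts the meter's top face at about (257,205), square to the fingers. The projected tool axis falls at (258,204), so it is aligned. I'll go down, grip, and measure the ring from the wrist picture.

```bash
python3 - <<'E'
from h import *
w=bot.capture("wrist")
m,st,ce=blob(w,*ORA,box=(250,10,330,90));e=cv2.fitEllipse(cv2.findContours(m,0,1)[0][0]);print(e,plane(w,e[0],0))
E
echo '{"aperture":[92, 92, 92, 92], "dx":[0, 0, 0, 0], "dy":[0, 0, 0, 0], "dz":[40, 75, 96, 96], "turn":[0, 0, 0, 0]}' | python3 shift.py; echo '{"aperture":[20, 20, 20, 20, 20], "dx":[0, 0, 0, 0, 0], "dy":[0, 0, 0, 0, 0], "dz":[0, 0, 0, 0, 0], "turn":[0, 0, 0, 0, 0]}' | python3 shift.py
```

```text
((286.15374755859375, 51.88829803466797), (35.113304138183594, 38.34311294555664), 10.66131591796875) [[546.19999734  92.76304044   0.        ]]
time: 6.02
tool_pos: [409.3, 164.6, 331.3]
tcp_rot: [3.14, 0.004, -0.226]
contact_force: [0.2, 0.4, 0.1]
grip_width: 91.6
finger_force: 0.0
time: 6.65
tool_pos: [409.1, 165.7, 332.9]
tcp_rot: [-3.142, -0.0, -0.224]
contact_force: [0.4, 0.4, 0.1]
grip_width: 46.5
finger_force: 0.0
```

```bash
echo '{"aperture":[20, 20, 20, 20], "dx":[0, 0, 0, 0], "dy":[0, 0, 0, 0], "dz":[0, 0, 0, 0], "turn":[0, 0, 0, 0]}' | python3 shift.py; echo '{"aperture":[20, 20, 20, 20, 20], "dx":[0, 0, 0, 0, 0], "dy":[0, 0, 0, 0, 0], "dz":[-15, -40, -70, -95, -95], "turn":[0, 0, 0, 0, 0]}' | python3 shift.py; python3 -c "
from h import *
go(546.4,92.6,428,-.224)"
```

```text
time: 7.15
tool_pos: [409.1, 165.7, 332.8]
tcp_rot: [3.142, -0.0, -0.224]
contact_force: [-0.3, -0.2, 1.2]
grip_width: 37.9
finger_force: 30.0
time: 7.78
tool_pos: [409.3, 165.7, 428.8]
tcp_rot: [-3.14, -0.003, -0.224]
contact_force: [-0.8, -0.2, -2.9]
grip_width: 37.7
finger_force: 30.0
go (546.4, 92.6, 428) [149.9  40.8   1.2] turn -0.0
```

```bash
echo '{"aperture":[20, 20, 20, 20, 20], "dx":[40, 85, 125, 150, 150], "dy":[11, 23, 34, 41, 41], "dz":[0, 0, 0, 0, 0], "turn":[0, 0, 0, 0, 0]}' | python3 shift.py; echo '{"aperture":[20, 20, 20, 20], "dx":[0, 0, 0, 0], "dy":[0, 0, 0, 0], "dz":[50, 80, 80, 80], "turn":[0, 0, 0, 0]}' | python3 shift.py; python3 - <<'E'
from h import *
o=bot.get_obs();p=o["tool_pos"];print(p,o["tcp_rot"],o["contact_force"],o["moment"])
s=bot.capture("side");z0=p[2]-322
w=bot.capture("wrist")
q=proj(s,[(p[0],p[1],z0),(p[0],p[1],z0+36),(p[0],p[1],z0+130),(546.4,92.6,0)]);print("side",q)
q2=proj(w,[(p[0],p[1],z0),(p[0],p[1],z0+36),(p[0],p[1],z0+188),(546.4,92.6,0)]);print("wrist",q2)
a=cv2.resize(s["color"][130:270,190:310],None,fx=3.33,fy=3.33,interpolation=cv2.INTER_CUBIC);b=cv2.resize(w["color"],None,fx=.78,fy=.78)
H=max(len(a),len(b));f=lambda i:cv2.copyMakeBorder(i,0,H-len(i),0,0,0);r=np.hstack([f(a),f(b)]);print(r.shape);cv2.imwrite("pics/m1.png",r[:,:799,::-1])
E
```

```text
time: 8.4
tool_pos: [547.3, 91.3, 425.1]
tcp_rot: [3.14, 0.003, -0.226]
contact_force: [-0.3, 0.5, -2.3]
grip_width: 37.8
finger_force: 30.0
time: 8.9
tool_pos: [546.3, 92.7, 348.7]
tcp_rot: [-3.141, -0.001, -0.224]
contact_force: [0.2, 0.6, -1.7]
grip_width: 38.0
finger_force: 30.0
[546.25668612  92.66165397 348.71065368] [-3.14128277e+00 -1.23625132e-03 -2.23747869e-01] [ 0.22344519  0.63058858 -1.70588453] [0.05243805 0.01273514 0.01510325]
side [[248.99441482 225.24840733]
 [249.10137424 214.96363957]
 [249.39899148 186.2491491 ]
 [248.88859075 232.60560273]]
wrist [[257.43779733 178.23946895]
 [257.55798924 186.84380332]
 [258.75573107 272.85918813]
 [257.38757799 172.87265439]]
(466, 799, 3)
```

View pics/m1.png

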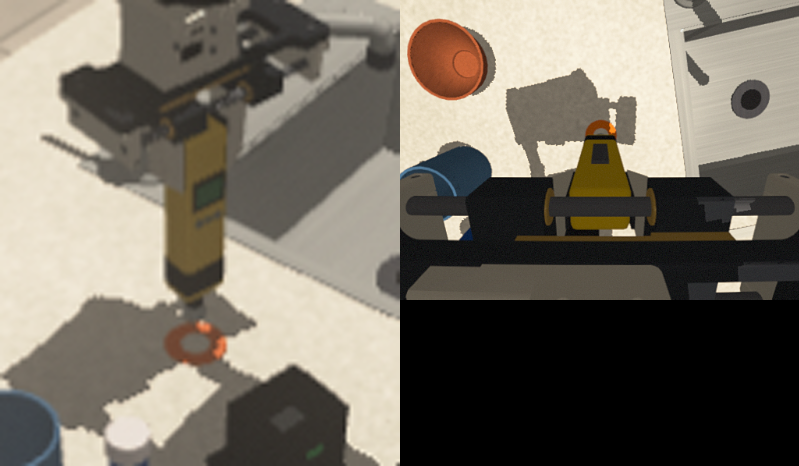

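The meter hangs upright. In the side inset the ball is at (196,312), directly above the ring at (195,343). I'll lower it slowly.

```bash
echo '{"aperture":[20, 20, 20, 20, 20], "dx":[0, 0, 0, 0, 0], "dy":[0, 0, 0, 0, 0], "dz":[10, 18, 21, 22, 22], "turn":[0, 0, 0, 0, 0]}' | python3 shift.py; echo '{"aperture":[20, 20], "dx":[0, 0], "dy":[0, 0], "dz":[0, 0], "turn":[0, 0]}' | python3 shift.py; echo '{"aperture":[20, 20, 20, 20, 20], "dx":[0, 0, 0, 0, 0], "dy":[0, 0, 0, 0, 0], "dz":[0.5, 1, 1.5, 2, 2], "turn":[0, 0, 0, 0, 0]}' | python3 shift.py
```

```text
time: 9.62
tool_pos: [546.3, 92.3, 325.8]
tcp_rot: [3.142, -0.0, -0.224]
contact_force: [0.3, -0.2, -1.7]
grip_width: 37.6
finger_force: 30.0
time: 9.88
tool_pos: [546.3, 92.3, 325.9]
tcp_rot: [-3.142, -0.0, -0.224]
contact_force: [0.1, 0.2, -2.2]
grip_width: 37.7
finger_force: 30.0
time: 10.5
tool_pos: [546.2, 92.3, 323.7]
tcp_rot: [3.141, 0.0, -0.224]
contact_force: [-1.5, -0.7, -1.3]
grip_width: 37.9
finger_force: 30.0
```

```bash
for i in 1 2; do echo '{"aperture":[20, 20, 20, 20], "dx":[0, 0, 0, 0], "dy":[0, 0, 0, 0], "dz":[0.3, 0.5, 0.5, 0.5], "turn":[0, 0, 0, 0]}' | python3 shift.py | egrep 'pos|contact'; done
```

```text
tool_pos: [546.3, 92.3, 323.3]
contact_force: [-0.4, 0.2, -1.3]
tool_pos: [546.2, 92.3, 322.7]
contact_force: [-0.5, 0.3, -1.9]
```

```bash
for i in 1 2; do echo '{"aperture":[20, 20, 20, 20], "dx":[0, 0, 0, 0], "dy":[0, 0, 0, 0], "dz":[0.3, 0.4, 0.4, 0.4], "turn":[0, 0, 0, 0]}' | python3 shift.py | egrep 'pos|contact'; done
```

```text
tool_pos: [546.3, 92.3, 322.5]
contact_force: [-0.8, -0.3, 1.2]
tool_pos: [546.3, 92.3, 322.4]
contact_force: [-1.6, 0.1, 4.4]
```

```bash
for i in 1 2 3 4 5 6; do echo '{"aperture":[20, 20], "dx":[0, 0], "dy":[0, 0], "dz":[0, 0], "turn":[0, 0]}' | python3 shift.py | egrep 'contact'; done; echo '{"aperture":[20, 20, 20], "dx":[0, 0, 0], "dy":[0, 0, 0], "dz":[-0.1, -0.1, -0.1], "turn":[0, 0, 0]}' | python3 shift.py|grep cont; for i in 1 2 3 4 5 6; do echo '{"aperture":[20], "dx":[0], "dy":[0], "dz":[0], "turn":[0]}' | python3 shift.py | egrep 'contact'; done
```

```text
contact_force: [-1.2, 0.6, 4.8]
contact_force: [-1.9, 0.3, 4.5]
contact_force: [-1.1, -0.3, 5.8]
contact_force: [-1.2, -0.6, 4.7]
contact_force: [-1.3, -0.1, 6.0]
contact_force: [-0.7, -0.7, 5.0]
contact_force: [-1.3, -0.6, 5.4]
contact_force: [-0.7, -0.6, 5.6]
contact_force: [-1.5, 0.4, 5.7]
contact_force: [-0.5, -0.6, 5.7]
contact_force: [-1.3, 0.1, 5.5]
contact_force: [-2.0, -0.2, 5.7]
contact_force: [-1.3, -0.4, 5.6]
```

```bash
echo '{"aperture":[20, 20, 20, 20], "dx":[0, 0, 0, 0], "dy":[0, 0, 0, 0], "dz":[-0.3, -0.3, -0.3, -0.3], "turn":[0, 0, 0, 0]}' | python3 shift.py|grep cont; for i in 1 2 3 4 5 6; do echo '{"aperture":[20, 20], "dx":[0, 0], "dy":[0, 0], "dz":[0, 0], "turn":[0, 0]}' | python3 shift.py | egrep 'contact'; done
```

```text
contact_force: [-0.6, 0.4, 4.7]
contact_force: [-1.1, -0.0, 4.6]
contact_force: [-0.7, -0.0, 4.2]
contact_force: [0.0, -0.4, 4.6]
contact_force: [-0.4, 0.4, 4.5]
contact_force: [-0.1, -0.2, 4.5]
contact_force: [-0.9, -0.0, 4.2]
```

```bash
echo '{"aperture":[20, 20, 20, 20], "dx":[0, 0, 0, 0], "dy":[0, 0, 0, 0], "dz":[-0.3, -0.3, -0.3, -0.3], "turn":[0, 0, 0, 0]}' | python3 shift.py|grep cont; for i in 1 2 3 4 5 6; do echo '{"aperture":[20, 20], "dx":[0, 0], "dy":[0, 0], "dz":[0, 0], "turn":[0, 0]}' | python3 shift.py | egrep 'contact'; done; python3 - <<'E'
from h import *
o=bot.get_obs();p=o["tool_pos"];print(p,o["tcp_rot"],o["time"])
s=bot.capture("side");w=bot.capture("wrist");t=bot.capture("top")
print(proj(s,[(p[0],p[1],0),(p[0],p[1],36),(p[0],p[1],130),(546.4,92.6,0)]))
a=cv2.resize(s["color"][140:260,195:300],None,fx=4,fy=4,interpolation=cv2.INTER_CUBIC);b=cv2.resize(t["color"][80:240,230:330],(300,480))
cv2.imwrite("pics/m2.png",np.hstack([a,b])[:,:,::-1])
E
```

```text
contact_force: [-0.0, -0.5, 1.5]
contact_force: [-0.4, -0.0, 1.4]
contact_force: [0.7, 0.3, 0.6]
contact_force: [0.1, 0.4, -0.5]
contact_force: [0.4, -0.1, 0.3]
contact_force: [1.6, -0.4, -0.0]
contact_force: [0.4, 0.3, -0.0]
[546.23325355  92.33745409 322.59585614] [ 3.14149224e+00  1.18031058e-04 -2.24176951e-01] 19.125
[[248.99768562 232.57831805]
 [249.10336572 222.56846757]
 [249.3972878  194.63335008]
 [248.88859075 232.60560273]]
```

View pics/m2.png

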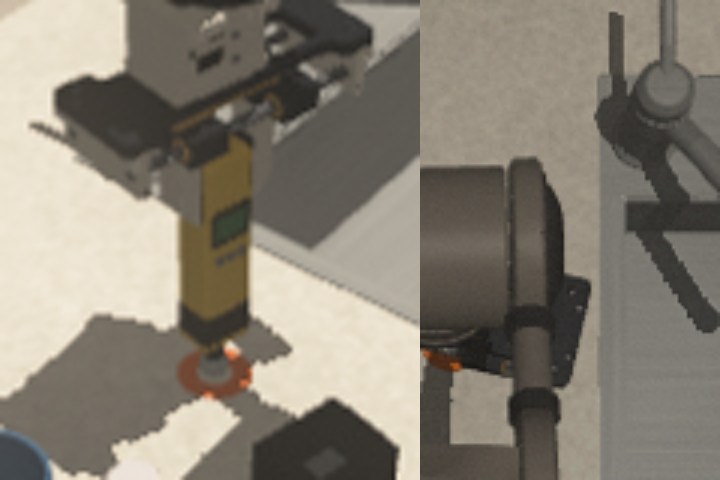

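The ball sits in the middle of the ring (inset (215,372), ring centre (214,372)) and the meter is upright. The spout lies over the bowl. The force is now a little low, so I'll trim it up.

```bash
echo '{"aperture":[20, 20, 20, 20], "dx":[0, 0, 0, 0], "dy":[0, 0, 0, 0], "dz":[0.25, 0.25, 0.25, 0.25], "turn":[0, 0, 0, 0]}' | python3 shift.py|grep cont; for i in 1 2 3 4 5 6 7 8; do echo '{"aperture":[20, 20, 20], "dx":[0, 0, 0], "dy":[0, 0, 0], "dz":[0, 0, 0], "turn":[0, 0, 0]}' | python3 shift.py | egrep 'contact'; done
```

```text
contact_force: [-0.2, 0.3, 1.5]
contact_force: [0.1, -0.1, 2.8]
contact_force: [-0.6, -0.1, 2.1]
contact_force: [-0.0, 0.1, 4.0]
contact_force: [-0.6, 0.4, 4.4]
contact_force: [-0.9, -0.0, 4.6]
contact_force: [0.4, 0.4, 3.3]
contact_force: [-1.3, 0.8, 3.6]
contact_force: [-1.1, 0.1, 4.9]
```

```bash
echo '{"aperture":[20, 20, 20, 20], "dx":[0, 0, 0, 0], "dy":[0, 0, 0, 0], "dz":[-0.1, -0.1, -0.1, -0.1], "turn":[0, 0, 0, 0]}' | python3 shift.py|grep cont; for i in 1 2 3 4 5 6 7 8 9 10; do echo '{"aperture":[20, 20, 20], "dx":[0, 0, 0], "dy":[0, 0, 0], "dz":[0, 0, 0], "turn":[0, 0, 0]}' | python3 shift.py | egrep 'contact'; done
```

```text
contact_force: [0.5, 0.1, 3.0]
contact_force: [-0.2, -0.2, 2.8]
contact_force: [0.0, 0.1, 2.2]
contact_force: [-0.0, 0.9, 1.7]
contact_force: [0.2, -0.2, 1.5]
contact_force: [-0.1, -0.3, 2.8]
contact_force: [0.1, -0.5, 2.0]
contact_force: [-0.2, -0.6, 2.4]
contact_force: [0.2, -0.8, 1.4]
contact_force: [0.5, 0.0, 1.7]
contact_force: [-0.4, -0.3, 1.9]
```

```bash
echo '{"aperture":[20, 20, 20, 20], "dx":[0, 0, 0, 0], "dy":[0, 0, 0, 0], "dz":[0.05, 0.05, 0.05, 0.05], "turn":[0, 0, 0, 0]}' | python3 shift.py|grep cont; for i in 1 2 3 4 5 6 7 8 9 10; do echo '{"aperture":[20, 20, 20], "dx":[0, 0, 0], "dy":[0, 0, 0], "dz":[0, 0, 0], "turn":[0, 0, 0]}' | python3 shift.py | egrep 'contact|time'; done
```

```text
contact_force: [-0.9, 0.0, 2.6]
time: 27.9
contact_force: [-1.4, 0.2, 2.5]
time: 28.28
contact_force: [-0.1, 0.7, 2.7]
time: 28.65
contact_force: [0.9, 0.1, 2.9]
time: 29.02
contact_force: [0.1, -1.0, 2.6]
time: 29.4
contact_force: [-1.3, -0.0, 2.9]
time: 29.78
contact_force: [-0.3, -1.0, 3.9]
time: 30.15
contact_force: [0.5, 0.5, 3.0]
time: 30.52
contact_force: [-0.2, -0.0, 3.2]
time: 30.9
contact_force: [-0.4, -0.3, 3.3]
time: 31.28
contact_force: [0.1, 0.4, 3.2]
```

The reading is about 3.1 N, and with the 1.9 N weight that is about 5 N at the ball, and it is steady. I'll hand it in.

```bash
python3 -c "
from plant import bot
print(bot.close_job())"
```

```text
the job is handed in; nothing more can be done
None
```

The job is handed in: the spout is back over the sink bowl, and the meter is held upright with its ball inside the orange ring, pressing at about 5 N by the wrist reading; the mug, soap and bowl were left alone.

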